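# Set the stone gap of the soya-milk mill

## Task

Set the gap of the table-top soya-milk mill: turn the black adjusting knob on its bridge clockwise (seen from above) until the stones meet and it stops, then back it off a quarter of a turn. Then swing the handle of the lock collar under the knob clockwise as far as it goes so that the setting holds, let go, and leave the tub and the jar beside the mill where they are.

Things in the scene. Friction and masses are not known exactly. Their poses are not given: they have to be found in the camera images.
- mill: table-top stone mill, fixed: steel housing 260 x 290 mm, top at 105 mm; trough radius 125 mm, rim at 137 mm; a steel bridge strap (34 mm wide, along y, top at 215 mm) over two granite stones. Origin under its centre on the counter; knob, stones and lock collar lie on its vertical axis; x points to the spout, -x is the switch panel's side.
- knob_grip (a point): centre of the adjusting knob: round, black, fluted, 44 mm across, 28 mm high, a light index line on top; this point is midway up, about 263 mm above the counter, 30 mm above the lock arm. x along the index line, z up. Right-hand thread, 2 mm a turn: clockwise from above lowers it. Turns at about 0.08 N m until the stones meet, then stops dead.
- upper_stone: upper granite stone, 190 mm across, 38 mm thick, moved up and down by the screw without turning; a small feed funnel stands on it (rim 75 mm above its lower face). Origin at the centre of its lower face. It starts 0.35 to 0.7 knob turn above the lower stone; that differs each time, is finer than the poses can tell, and must be felt.
- lower_stone: lower granite stone, 190 mm across, fixed. Origin at the centre of its upper face, about 150 mm above the counter.
- lock_lever (a joint): lock collar's angle in rad, growing clockwise seen from above: 0 is fully open, 1.2 is the end stop, fully locked. It stays where it is left and needs about 2 N at the handle. It starts open, between 0 and 0.3.
- lever_grip (a point): middle of the upright black handle on the lock collar's arm: a round grip 18 mm across and 34 mm high standing 100 mm from the mill's axis, this point about 252 mm above the counter, 20 mm above the arm; x points outward along the arm. At lock angle a the arm points at 3.75 - a rad about z from the mill's x axis.
- tub_a: lidded plastic tub 64 x 64 x 63 mm beside the mill; a bystander. Origin under its centre.
- jar: clear jar with a steel cap, 76 mm across, 115 mm high, beside the mill; a bystander. Origin under its centre.

How it is judged:
On the way, in this order (a step that is already met when the one before it is completed fails the run):
1. with the lock collar open, the knob is turned down until the stones meet (within 0.04 turn) (z of upper_stone in the frame of lower_stone below 8e-05 m and value of joint lock_lever below 0.6 rad), for 0.1 s.
2. the knob is backed off a quarter turn (0.17 to 0.33 turn: the stones 0.34 to 0.66 mm apart) before locking (z of upper_stone in the frame of lower_stone between 0.00034 and 0.00066 m and value of joint lock_lever below 0.6 rad), for 0.3 s.
At the end, for the whole second after the job is handed in: The stones stand 0.17 to 0.33 turn of the knob apart (0.34 to 0.66 mm at 2 mm a turn), at rest; the lock collar is at 1.05 rad or more of its 1.2; the tub and the jar are within 30 mm of where they began (z of upper_stone in the frame of lower_stone between 0.00034 and 0.00066 m and value of joint lock_lever above 1.05 rad and linear speed of upper_stone below 0.001 m/s); the robot touches nothing.
It fails at once if the tub or the jar beside the mill is moved by more than 30 mm (distance of any of tub_a, jar from where it was at the start of the episode above 0.03 m).
It also fails if it takes over 70 s, if anything falls off the work surface, if the arm or the gripper's body presses on something with over 40 N, if the wrist force passes 120 N, or if a joint passes its speed limit or range.

## Robot

A 7-joint arm with a two-finger parallel gripper is mounted at the origin on the work surface. World frame = base frame: x ahead of the robot, y to its left, z up, the work surface at z = 0. Lengths are in m, angles in rad, forces in N, time in s.
With the tool pointing down it reaches from about 0.425 to 0.925 m from the base axis. Payload 6.8 kg.
Tool frame: the origin (TCP) lies midway between the tips of the shut fingers; the grasp point (between the pads) lies 19 mm behind it; z points along the fingers, y is the line along which they close (so a half turn about z gives the same grasp; the last joint's range is limited). The gripper opens to 85 mm and grips with 20 to 120 N. Pads are 22 mm wide; open, the fingers measure 114 mm over their backs; the gripper's body (76 mm by 85 mm) begins 54 mm behind the grasp point. The pads swing forward as they close: fully open they stand 13 mm farther back than shut.
Start: joints at [1.103, 0.477, 0.022, 1.555, -0.011, 1.109, -0.083], TCP at [0.238, -0.632, 0.231] pointing down, gripper open.
Joint ranges: [-2.96, 2.96], [-0.34, 2.1], [-1.41, 1.46], [0.24, 2.44], [-1.37, 4.51], [0.17, 1.92], [-2.96, 2.96]. Speed limits (rad/s): [2.39, 2.39, 3.14, 3.14, 3.14, 3.14, 3.14].

## Interface

Orientations are given as a rotation vector (axis times angle).
In Python, from bench import get_obs, grab_frame, camera_params, r gives the robot as it stands.
- The arm moves only by the shell command python3 -m jog 'ROWS' [FORCE]. ROWS is JSON, a list of rows, each an object of numbers: "rx", "ry", "rz": the turn, a rotation vector about the world's x, y, z scaled (see below); "x", "y", "z": the shift along the world's x, y, z scaled (see below); "jaw": the opening, from -1 (shut) to 1 (fully open). In form: [{"rx": .., "ry": .., "rz": .., "x": .., "y": .., "z": .., "jaw": ..}, ...]. A call has 1 to 8 rows; each row shifts and turns the commanded pose from where the row before left it; what a row does not reach is not made up. The controller multiplies each number of a shift by 60 mm and each number of a turn by 10 degrees. A row lasts 1/8 s, in which the tool goes at most 62.5 mm and 10.7 degrees, less where a joint would pass 70% of its speed; a pose out of reach is approached as far as the arm can. A call with a number of a shift or a turn outside -1 to 1 is refused whole. A call with a gripper value outside its range is refused whole. The fingers move at their own pace and stop on an object; FORCE is the grip in N (left out, the last holds). Time passes only in rows, so rows that do not move let the fingers close. It gives the time, the measured TCP pose, the force, the opening and the grip force at its end, in the units of the state.
- get_obs(): the state, without advancing time (a new reading comes with each control period).
- grab_frame(name): name is "scene" or "top" or "wrist"; returns the picture (384x512x3 uint8, red, green, blue); there is no depth.
- camera_params(name): a dict with "fx", "fy", "cx", "cy" (pixels), "R" (3x3) and "t" (3): a world point X has camera coordinates R X + t. Camera axes: x right, y down, z forward; pixel columns grow to the right and rows downward; lengths in m; the calibration is good to about 2 mm. A picture is of the moment at which its call begins: read the wrist's pose just before it. camera_params takes no time and is no camera call; for the wrist camera it gives the pose at the moment of the call.
- r.hand_in(): hands the job in; it is judged then, once.
The state is a dict: "clock": time; "joints": joint angles; "qvel": joint speeds; "tau": joint torques, N m; "tcp_pos": TCP position; "orientation": TCP orientation; "contact_force": force on the tool from outside, world axes, zero at the start; "moment": the same for the moment, N m; "grip_width": finger opening in m; "gripper_force": force on a finger pad.
Only numpy, scipy, OpenCV 4.12 (cv2) and the standard library are available. Lean on these libraries where they do the work, as an engineer would, in place of code of your own. Each camera call takes 0.05 s, during which the arm holds its last target. There are 200 camera calls.

## Working session

There is one attempt and no reset: what is moved stays moved. The work goes in short steps, Python scripts to look and compute and a shell command to move; the robot and the scene stay as the last step left them, time stands still between calls to the robot, and variables do not carry over. Pictures are saved under pics/ and viewed, at most 10 in all, crops included, and the job is handed in when it is done.

```bash
mkdir -p pics; ls; python3 - <<'E'
from bench import *
import cv2,numpy as np
o=get_obs();print({k:np.round(v,3) for k,v in o.items()})
a=grab_frame("top");b=grab_frame("scene")
np.save('pics/top.npy',a)
np.save('pics/scene.npy',b)
cv2.imwrite('pics/top.png',a[:,:,::-1]);cv2.imwrite('pics/scene.png',b[:,:,::-1])
for n in("top","scene"):print(n,camera_params(n))
E
```

```text
pics
{'clock': np.float64(0.0), 'joints': array([ 1.103,  0.478,  0.022,  1.556, -0.012,  1.109, -0.083]), 'qvel': array([ 0.002, -0.001,  0.001,  0.001,  0.001, -0.   , -0.001]), 'tau': array([-0.0000e+00, -5.9644e+01,  1.6080e+00, -2.8119e+01,  1.2000e-02,
        9.0000e-03,  0.0000e+00]), 'tcp_pos': array([ 0.237, -0.631,  0.23 ]), 'orientation': array([-3.089e+00, -5.620e-01,  1.000e-03]), 'contact_force': array([ 0.335, -0.399, -0.572]), 'moment': array([-0.002, -0.063, -0.017]), 'gripper_force': np.float64(0.0), 'grip_width': np.float64(0.085)}
top {'fx': 426.69446755896905, 'fy': 426.69446755896905, 'cx': 261.09828465303355, 'cy': 196.19107127407747, 'R': array([[ 2.87262714e-02, -9.99587265e-01,  3.16199180e-04],
       [-9.88253759e-01, -2.84480647e-02, -1.50150643e-01],
       [ 1.50097666e-01,  4.00078308e-03, -9.88663079e-01]]), 't': array([0.02442887, 0.62126444, 0.96721862])}
scene {'fx': 463.34305590375044, 'fy': 463.34305590375044, 'cx': 249.88134431159136, 'cy': 187.20874195525397, 'R': array([[-0.23392433,  0.97220987,  0.0093471 ],
       [ 0.67126959,  0.16845456, -0.72181729],
       [-0.70333246, -0.1625762 , -0.69202054]]), 't': array([ 0.12180067, -0.27164649,  1.72376992])}
```

View pics/top.png

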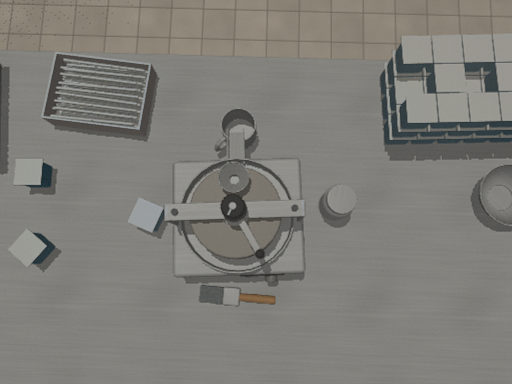

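View pics/scene.png

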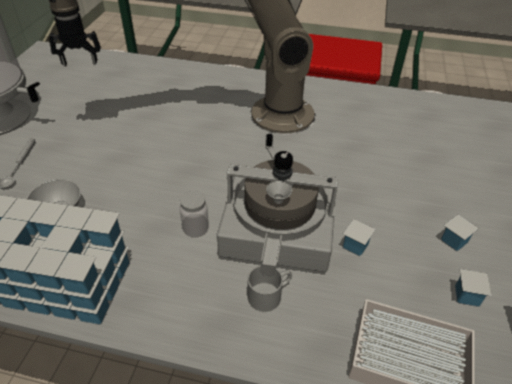

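The top view shows the knob at about (233,208), lever handle at (260,254), tub at (146,215) and jar at (340,200). The scene view confirms this layout. Next I localise the knob and handle.

```bash
cat > h.py <<'E'
from bench import *
import cv2,numpy as np
from scipy.spatial.transform import Rotation as Ro
def ray(cp,u,v,z):
    d=cp['R'].T@np.array([(u-cp['cx'])/cp['fx'],(v-cp['cy'])/cp['fy'],1]); c=-cp['R'].T@cp['t']
    return c+d*(z-c[2])/d[2]
def blobs(img,box,thr=45,amin=15):
    u0,v0,u1,v1=box
    m=(img[v0:v1,u0:u1].max(2)<thr).astype(np.uint8)
    n,l,s,c=cv2.connectedComponentsWithStats(m)
    return [(c[i]+[u0,v0],s[i]) for i in range(1,n) if s[i][4]>=amin]
def st():
    o=get_obs();R=Ro.from_rotvec(o['orientation']).as_matrix()
    print('t',round(float(o['clock']),2),'tcp',o['tcp_pos'].round(4),'z',R[:,2].round(3),'yaw_y',np.degrees(np.arctan2(R[1,1],R[0,1])).round(1),'q',o['joints'].round(2),'F',o['contact_force'].round(1),'M',o['moment'].round(2),'w',round(float(o['grip_width']),4))
E
python3 - <<'E'
from h import *
a=np.load('pics/top.npy');cp=camera_params('top')
for c,s in blobs(a,(205,180,285,275)):print(c,s,ray(cp,*c,.27))
st()
cv2.imwrite('pics/c.png',cv2.resize(a[150:290,120:370,::-1],None,fx=3.2,fy=3.2,interpolation=2))
E
```

```text
[238.58823529 215.52941176] [29 32 10  8 17] [0.54936476 0.08163931 0.27      ]
t 0.1 tcp [ 0.2374 -0.6313  0.2304] z [-0.001  0.001 -1.   ] yaw_y -69.4 q [ 1.1   0.48  0.02  1.56 -0.01  1.11 -0.08] F [ 0.3  0.  -0.2] M [-0.03 -0.02 -0.03] w 0.0851
```

View pics/c.png

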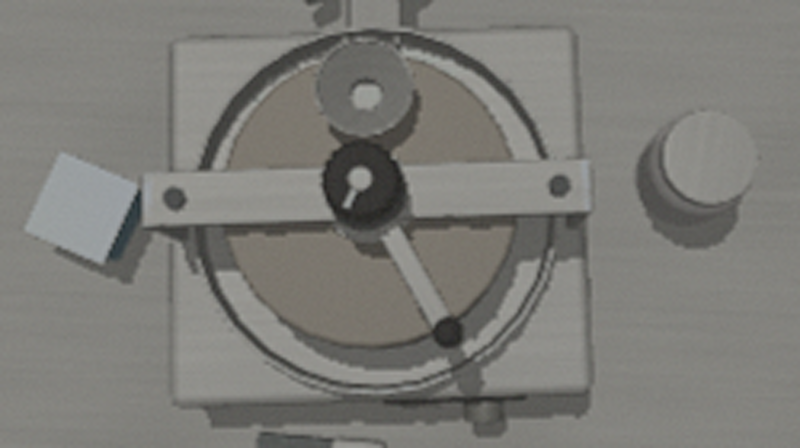

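The crop shows the knob's top disc centred at crop (360,178), i.e. px (232.5,205.6), and the handle top at crop (448,331), i.e. px (260,253.4). The tub and jar are both clear of the knob.

```bash
python3 - <<'E'
from h import *
cp=camera_params('top')
k=ray(cp,232.5,205.6,.277);l=ray(cp,260,253.4,.269);print(k,l,l-k,np.hypot(*(l-k)[:2]),np.degrees(np.arctan2(*(l-k)[1::-1]))%360)
for u in((165,211),(304,208)):print(ray(cp,*u,.215))
o=get_obs();print(k-o['tcp_pos'])
E
```

```text
[0.56650842 0.09302343 0.277     ] [0.48164657 0.04035801 0.269     ] [-0.08486185 -0.05266542 -0.008     ] 0.09987582420315991 211.82381426708278
[0.55988236 0.22976888 0.215     ]
[ 0.57369625 -0.04355777  0.215     ]
[0.32906962 0.72430872 0.04656505]
```

```bash
python3 -m jog '[{"x":0.2,"y":0.6,"z":0.7,"rz":0.8},{"x":0.4,"y":0.88,"z":0.2,"rz":0.8},{"x":0.4,"y":0.88,"z":0.2,"rz":0.8},{"x":0.4,"y":0.88,"z":0.2,"rz":0.8},{"x":0.4,"y":0.88,"z":0.2,"rz":0.8},{"x":0.4,"y":0.88,"z":0.2,"rz":0.8},{"x":0.4,"y":0.88,"rz":0.8},{"x":0.4,"y":0.88,"rz":0.8}]' ; python3 -c "from h import *;st()"
```

```text
t 0.1 tcp [ 0.2374 -0.6313  0.2304] z [-0.001  0.001 -1.   ] yaw_y -69.4 q [ 1.1   0.48  0.02  1.56 -0.01  1.11 -0.08] F [ 0.3  0.  -0.2] M [-0.03 -0.02 -0.03] w 0.0851validation failed for argument at $[0]...
```

```bash
python3 -m jog '[{"rx":0,"ry":0,"rz":0.8,"x":0.2,"y":0.6,"z":0.7,"jaw":1},{"rx":0,"ry":0,"rz":0.8,"x":0.4,"y":0.88,"z":0.2,"jaw":1},{"rx":0,"ry":0,"rz":0.8,"x":0.4,"y":0.88,"z":0.2,"jaw":1},{"rx":0,"ry":0,"rz":0.8,"x":0.4,"y":0.88,"z":0.2,"jaw":1},{"rx":0,"ry":0,"rz":0.8,"x":0.4,"y":0.88,"z":0.2,"jaw":1},{"rx":0,"ry":0,"rz":0.8,"x":0.4,"y":0.88,"z":0.2,"jaw":1},{"rx":0,"ry":0,"rz":0.8,"x":0.4,"y":0.88,"z":0,"jaw":1},{"rx":0,"ry":0,"rz":0.8,"x":0.4,"y":0.88,"z":0,"jaw":1}]' 30; python3 -c "from h import *;st()"
```

```text
clock: 1.1
tcp_pos: [0.418, -0.2244, 0.3334]
orientation: [2.318, 2.119, -0.0]
contact_force: [-0.3, -0.8, 0.1]
grip_width: 0.0857
gripper_force: 0.0
t 1.1 tcp [ 0.418  -0.2244  0.3334] z [ 0. -0. -1.] yaw_y -5.1 q [ 0.74  0.08 -0.39  1.86  0.03  1.21  0.24] F [-0.3 -0.8  0.1] M [-0.07 -0.07 -0.04] w 0.0857
```

```bash
python3 -m jog '[{"rx":0,"ry":0,"rz":1,"x":0.4,"y":0.86,"z":0.1,"jaw":1},{"rx":0,"ry":0,"rz":1,"x":0.4,"y":0.86,"z":0,"jaw":1},{"rx":0,"ry":0,"rz":1,"x":0.4,"y":0.86,"z":0,"jaw":1},{"rx":0,"ry":0,"rz":1,"x":0.4,"y":0.86,"z":0,"jaw":1},{"rx":0,"ry":0,"rz":1,"x":0.4,"y":0.86,"z":0,"jaw":1},{"rx":0,"ry":0,"rz":1,"x":0.4,"y":0.86,"z":0,"jaw":1},{"rx":0,"ry":0,"rz":1,"x":0,"y":0,"z":0,"jaw":1},{"rx":0,"ry":0,"rz":1,"x":0,"y":0,"z":0,"jaw":1}]';python3 -m jog '[{"rx":0,"ry":0,"rz":1,"x":0,"y":0,"z":0,"jaw":1},{"rx":0,"ry":0,"rz":1,"x":0,"y":0,"z":0,"jaw":1},{"rx":0,"ry":0,"rz":1,"x":0,"y":0,"z":0,"jaw":1},{"rx":0,"ry":0,"rz":1,"x":0,"y":0,"z":0,"jaw":1},{"rx":0,"ry":0,"rz":1,"x":0,"y":0,"z":0,"jaw":1},{"rx":0,"ry":0,"rz":1,"x":0,"y":0,"z":0,"jaw":1}]'; python3 - <<'E'
from h import *
st();cp=camera_params('wrist')
a=grab_frame('wrist');np.savez('pics/w.npz',a=a,**cp);cv2.imwrite('pics/w.png',a[:,:,::-1])
E
```

```text
clock: 2.1
tcp_pos: [0.5615, 0.0844, 0.3386]
orientation: [-0.408, -3.114, -0.0]
contact_force: [-0.4, -0.0, -0.1]
grip_width: 0.0853
gripper_force: 0.0
clock: 2.85
tcp_pos: [0.5614, 0.0832, 0.3389]
orientation: [1.2, -2.902, -0.0]
contact_force: [-0.3, 0.4, 0.7]
grip_width: 0.0852
gripper_force: 0.0
t 2.85 tcp [0.5614 0.0832 0.3389] z [-0.001 -0.    -1.   ] yaw_y 134.9 q [ 0.5   0.36 -0.98  1.63  0.31  1.32  1.83] F [-0.3  0.4  0.7] M [0.02 0.09 0.04] w 0.0852
```

View pics/w.png

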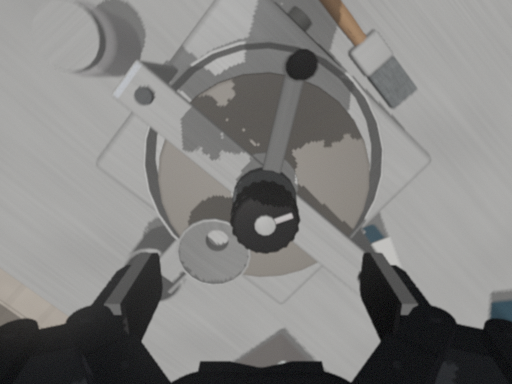

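Wrist view: knob top centre at (266,218), handle top at (302,64).

```bash
python3 - <<'E'
from h import *
cp=np.load('pics/w.npz');o=get_obs()
k=ray(cp,266,217.5,.277);l=ray(cp,302,64,.269);d=l-k
print(k,l,np.hypot(*d[:2]),np.degrees(np.arctan2(d[1],d[0]))%360,(k-o['tcp_pos'])/.06)
E
```

```text
[0.56377205 0.0899006  0.277     ] [0.48341363 0.03863608 0.269     ] 0.09531802383292111 212.53577005147795 [ 0.03859182  0.1126877  -1.02945959]
```

```bash
python3 -m jog '[{"rx":0,"ry":0,"rz":1,"x":0.06,"y":0.13,"z":-0.2,"jaw":1},{"rx":0,"ry":0,"rz":1,"x":0,"y":0,"z":-0.3,"jaw":1},{"rx":0,"ry":0,"rz":1,"x":0,"y":0,"z":-0.4,"jaw":1},{"rx":0,"ry":0,"rz":1,"x":0,"y":0,"z":-0.4,"jaw":1},{"rx":0,"ry":0,"rz":0.9,"x":0,"y":0,"z":-0.3,"jaw":1},{"rx":0,"ry":0,"rz":0,"x":0,"y":0,"z":-0.03,"jaw":1},{"rx":0,"ry":0,"rz":0,"x":0,"y":0,"z":0,"jaw":1}]'; python3 -c "from h import *;st()"
```

```text
clock: 3.78
tcp_pos: [0.5654, 0.0913, 0.2419]
orientation: [-2.286, 2.155, 0.0]
contact_force: [0.3, -0.2, 0.3]
grip_width: 0.0853
gripper_force: 0.0
t 3.77 tcp [0.5654 0.0913 0.2419] z [ 0.  0. -1.] yaw_y -176.6 q [ 0.55  0.53 -1.12  1.74  0.51  1.2   2.5 ] F [ 0.3 -0.2  0.3] M [-0.03  0.04  0.01] w 0.0853
```

```bash
python3 -m jog '[{"rx":0,"ry":0,"rz":0,"x":0,"y":0,"z":0,"jaw":0.2},{"rx":0,"ry":0,"rz":0,"x":0,"y":0,"z":0,"jaw":-0.5},{"rx":0,"ry":0,"rz":0,"x":0,"y":0,"z":0,"jaw":-0.5},{"rx":0,"ry":0,"rz":0,"x":0,"y":0,"z":0,"jaw":-0.5},{"rx":0,"ry":0,"rz":0,"x":0,"y":0,"z":0,"jaw":-0.5},{"rx":0,"ry":0,"rz":0,"x":0,"y":0,"z":0,"jaw":-0.5}]' 40; python3 -c "from h import *;st()"
```

```text
clock: 4.53
tcp_pos: [0.5674, 0.0915, 0.2429]
orientation: [-2.286, 2.149, -0.004]
contact_force: [4.3, 0.8, 1.0]
grip_width: 0.0429
gripper_force: 41.7
t 4.53 tcp [0.5674 0.0915 0.2429] z [ 0.005  0.001 -1.   ] yaw_y -176.5 q [ 0.55  0.53 -1.12  1.74  0.51  1.2   2.5 ] F [4.3 0.8 1. ] M [ 0.06 -1.07  0.02] w 0.0429
```

```bash
python3 -m jog '[{"rx":0,"ry":0,"rz":-0.5,"x":0.03,"y":0,"z":0,"jaw":-0.5},{"rx":0,"ry":0,"rz":-1,"x":0,"y":0,"z":0,"jaw":-0.5},{"rx":0,"ry":0,"rz":-1,"x":0,"y":0,"z":0,"jaw":-0.5},{"rx":0,"ry":0,"rz":-1,"x":0,"y":0,"z":0,"jaw":-0.5},{"rx":0,"ry":0,"rz":-1,"x":0,"y":0,"z":0,"jaw":-0.5},{"rx":0,"ry":0,"rz":-1,"x":0,"y":0,"z":0,"jaw":-0.5},{"rx":0,"ry":0,"rz":-1,"x":0,"y":0,"z":0,"jaw":-0.5},{"rx":0,"ry":0,"rz":-1,"x":0,"y":0,"z":0,"jaw":-0.5}]' ; python3 -c "from h import *;st()"
python3 -m jog '[{"rx":0,"ry":0,"rz":-1,"x":0,"y":0,"z":-0.01,"jaw":-0.5},{"rx":0,"ry":0,"rz":-1,"x":0,"y":0,"z":0,"jaw":-0.5},{"rx":0,"ry":0,"rz":-1,"x":0,"y":0,"z":0,"jaw":-0.5},{"rx":0,"ry":0,"rz":0,"x":0,"y":0,"z":0,"jaw":-0.5}]' ; python3 -c "from h import *;st()"
```

```text
clock: 5.52
tcp_pos: [0.5662, 0.0923, 0.2424]
orientation: [0.5, -3.101, -0.001]
contact_force: [-3.9, 1.3, 5.0]
grip_width: 0.043
gripper_force: 42.1
t 5.53 tcp [0.5662 0.0923 0.2424] z [-0.001  0.    -1.   ] yaw_y 108.3 q [ 0.36  0.42 -0.82  1.75  0.33  1.12  1.33] F [-3.9  1.3  5. ] M [0.13 0.84 0.06] w 0.043
clock: 6.02
tcp_pos: [0.5661, 0.093, 0.2422]
orientation: [-0.313, -3.126, -0.001]
contact_force: [-5.1, 1.8, 7.9]
grip_width: 0.043
gripper_force: 42.1
t 6.03 tcp [0.5661 0.093  0.2422] z [-0.     0.001 -1.   ] yaw_y 78.6 q [ 0.29  0.39 -0.71  1.75  0.28  1.11  0.86] F [-5.1  1.8  7.9] M [ 0.27  1.07 -0.1 ] w 0.043
```

```bash
python3 -m jog '[{"rx":0,"ry":0,"rz":-0.5,"x":-0.015,"y":-0.01,"z":-0.01,"jaw":-0.5},{"rx":0,"ry":0,"rz":-0.5,"x":0,"y":0,"z":0,"jaw":-0.5},{"rx":0,"ry":0,"rz":-0.5,"x":0,"y":0,"z":0,"jaw":-0.5}]' >/dev/null; python3 -c "from h import *;st()"
python3 -m jog '[{"rx":0,"ry":0,"rz":-0.5,"x":0,"y":0,"z":-0.01,"jaw":-0.5},{"rx":0,"ry":0,"rz":-0.5,"x":0,"y":0,"z":0,"jaw":-0.5}]' >/dev/null; python3 -c "from h import *;st()"
python3 -m jog '[{"rx":0,"ry":0,"rz":-0.5,"x":0,"y":0,"z":0,"jaw":-0.5},{"rx":0,"ry":0,"rz":-0.5,"x":0,"y":0,"z":0,"jaw":-0.5}]' >/dev/null; python3 -c "from h import *;st()"
```

```text
t 6.4 tcp [0.5662 0.0933 0.2421] z [ 0.002  0.003 -1.   ] yaw_y 63.6 q [ 0.25  0.37 -0.66  1.76  0.25  1.09  0.62] F [-1.4  4.5  6.5] M [0.56 0.58 0.11] w 0.0432
t 6.65 tcp [0.5664 0.0935 0.242 ] z [ 0.002  0.003 -1.   ] yaw_y 53.6 q [ 0.22  0.37 -0.63  1.76  0.24  1.09  0.45] F [-2.   4.8  9. ] M [0.61 0.77 0.13] w 0.0431
t 6.9 tcp [0.5666 0.0937 0.242 ] z [ 0.003  0.003 -1.   ] yaw_y 43.6 q [ 0.2   0.36 -0.59  1.76  0.22  1.09  0.29] F [-2.   5.5 10.3] M [0.75 0.68 0.08] w 0.043
```

```bash
python3 -m jog '[{"rx":0,"ry":0,"rz":-0.5,"x":0,"y":0.02,"z":0.01,"jaw":-0.5},{"rx":0,"ry":0,"rz":-0.5,"x":0,"y":0,"z":0,"jaw":-0.5}]' >/dev/null; python3 -c "from h import *;st()"
python3 -m jog '[{"rx":0,"ry":0,"rz":-0.5,"x":0,"y":0,"z":0,"jaw":-0.5},{"rx":0,"ry":0,"rz":-0.5,"x":0,"y":0,"z":0,"jaw":-0.5}]' >/dev/null; python3 -c "from h import *;st()"
python3 -m jog '[{"rx":0,"ry":0,"rz":-0.5,"x":0,"y":0,"z":0,"jaw":-0.5},{"rx":0,"ry":0,"rz":-0.5,"x":0,"y":0,"z":0,"jaw":-0.5}]' >/dev/null; python3 -c "from h import *;st()"
```

```text
t 7.15 tcp [0.5667 0.0938 0.242 ] z [ 0.002  0.002 -1.   ] yaw_y 33.5 q [ 0.17  0.35 -0.56  1.76  0.21  1.08  0.13] F [-0.7  3.3  5.4] M [0.44 0.3  0.06] w 0.0434
t 7.4 tcp [0.5669 0.0939 0.242 ] z [ 0.003  0.002 -1.   ] yaw_y 23.5 q [ 0.15  0.35 -0.53  1.76  0.19  1.08 -0.03] F [1.3 3.4 5.2] M [0.58 0.11 0.03] w 0.043
t 7.65 tcp [0.5671 0.094  0.2419] z [ 0.003  0.003 -1.   ] yaw_y 13.5 q [ 0.12  0.34 -0.49  1.76  0.18  1.07 -0.2 ] F [2.3 3.6 4.5] M [ 0.65 -0.    0.09] w 0.0432
```

```bash
sed -i "s/'w',round/'tau7',round(float(o['tau'][6]),3),'w',round/" h.py
python3 -m jog '[{"rx":0,"ry":0,"rz":-0.5,"x":0.02,"y":0.02,"z":0,"jaw":-0.5},{"rx":0,"ry":0,"rz":-0.5,"x":0,"y":0,"z":0,"jaw":-0.5}]' >/dev/null; python3 -c "from h import *;st()"
python3 -m jog '[{"rx":0,"ry":0,"rz":-0.5,"x":0,"y":0,"z":0,"jaw":-0.5},{"rx":0,"ry":0,"rz":-0.5,"x":0,"y":0,"z":0,"jaw":-0.5}]' >/dev/null; python3 -c "from h import *;st()"
python3 -m jog '[{"rx":0,"ry":0,"rz":-0.5,"x":0,"y":0,"z":0,"jaw":-0.5},{"rx":0,"ry":0,"rz":-0.5,"x":0,"y":0,"z":0,"jaw":-0.5}]' >/dev/null; python3 -c "from h import *;st()"
```

```text
t 7.9 tcp [0.5673 0.0941 0.2418] z [ 0.001  0.001 -1.   ] yaw_y 3.5 q [ 0.09  0.34 -0.46  1.76  0.17  1.08 -0.36] F [-2.4  0.4  6.5] M [0.08 0.71 0.09] tau7 0.776 w 0.0432
t 8.15 tcp [0.5675 0.0941 0.2418] z [ 0.001  0.001 -1.   ] yaw_y -6.5 q [ 0.07  0.34 -0.43  1.77  0.16  1.07 -0.53] F [-0.8  1.5  6. ] M [0.18 0.47 0.07] tau7 0.785 w 0.0431
t 8.4 tcp [0.5677 0.094  0.2417] z [ 0.002  0.001 -1.   ] yaw_y -16.5 q [ 0.04  0.33 -0.4   1.77  0.14  1.07 -0.69] F [-0.5  0.1  5.6] M [0.24 0.32 0.09] tau7 0.785 w 0.043
```

```bash

python3 -m jog '[{"rx":0,"ry":0,"rz":-0.5,"x":0,"y":0,"z":0,"jaw":-0.5},{"rx":0,"ry":0,"rz":-0.5,"x":0,"y":0,"z":0,"jaw":-0.5}]' >/dev/null; python3 -c "from h import *;st()"
python3 -m jog '[{"rx":0,"ry":0,"rz":-0.5,"x":0,"y":0,"z":0,"jaw":-0.5},{"rx":0,"ry":0,"rz":-0.5,"x":0,"y":0,"z":0,"jaw":-0.5}]' >/dev/null; python3 -c "from h import *;st()"
python3 -m jog '[{"rx":0,"ry":0,"rz":-0.5,"x":0,"y":0,"z":0,"jaw":-0.5},{"rx":0,"ry":0,"rz":-0.5,"x":0,"y":0,"z":0,"jaw":-0.5}]' >/dev/null; python3 -c "from h import *;st()"
```

```text
t 8.65 tcp [0.5679 0.094  0.2416] z [ 0.002  0.001 -1.   ] yaw_y -26.5 q [ 0.02  0.33 -0.36  1.77  0.13  1.07 -0.85] F [-0.2 -0.1  4. ] M [0.18 0.16 0.04] tau7 0.786 w 0.0431
t 8.9 tcp [0.5683 0.094  0.2416] z [ 0.003  0.001 -1.   ] yaw_y -36.4 q [-0.    0.33 -0.33  1.77  0.12  1.06 -1.02] F [0.9 0.  3.1] M [-0.18 -0.15  0.73] tau7 -0.225 w 0.0431
t 9.15 tcp [0.5682 0.0936 0.2415] z [ 0.003  0.    -1.   ] yaw_y -46.4 q [-0.03  0.32 -0.3   1.77  0.11  1.06 -1.18] F [ 1.8 -0.2  1.8] M [-0.18 -0.24  0.84] tau7 -0.271 w 0.0433
```

```bash

python3 -m jog '[{"rx":0,"ry":0,"rz":0,"x":0,"y":0,"z":0,"jaw":-0.5},{"rx":0,"ry":0,"rz":0.5,"x":0,"y":0,"z":0,"jaw":-0.5},{"rx":0,"ry":0,"rz":1,"x":0,"y":0,"z":0,"jaw":-0.5},{"rx":0,"ry":0,"rz":1,"x":0,"y":0,"z":0,"jaw":-0.5},{"rx":0,"ry":0,"rz":1,"x":0,"y":0,"z":0.008,"jaw":-0.5},{"rx":0,"ry":0,"rz":1,"x":0,"y":0,"z":0,"jaw":-0.5}]' >/dev/null; python3 -c "from h import *;st()"
python3 -m jog '[{"rx":0,"ry":0,"rz":1,"x":0,"y":0,"z":0,"jaw":-0.5},{"rx":0,"ry":0,"rz":1,"x":0,"y":0,"z":0,"jaw":-0.5},{"rx":0,"ry":0,"rz":1,"x":0,"y":0,"z":0,"jaw":-0.5},{"rx":0,"ry":0,"rz":1,"x":0,"y":0,"z":0,"jaw":-0.5},{"rx":0,"ry":0,"rz":0.8,"x":0,"y":0,"z":0,"jaw":-0.5},{"rx":0,"ry":0,"rz":0,"x":0,"y":0,"z":0,"jaw":-0.5},{"rx":0,"ry":0,"rz":0,"x":0,"y":0,"z":0,"jaw":-0.5},{"rx":0,"ry":0,"rz":0,"x":0,"y":0,"z":0,"jaw":-0.5}]' >/dev/null; python3 -c "from h import *;st()"
```

```text
t 9.9 tcp [0.5674 0.0939 0.2417] z [ 0.001  0.001 -1.   ] yaw_y -1.0 q [ 0.08  0.34 -0.44  1.76  0.16  1.07 -0.43] F [-2.2  1.2  5.6] M [ 0.21  0.29 -0.14] tau7 -1.637 w 0.0429
t 10.9 tcp [0.5666 0.0936 0.2419] z [-0.001  0.    -1.   ] yaw_y 46.7 q [ 0.2   0.36 -0.6   1.76  0.23  1.09  0.34] F [-4.9 -0.6  9.4] M [-0.    0.97  0.07] tau7 -0.071 w 0.0429
```

```bash

python3 -m jog '[{"rx":0,"ry":0,"rz":0,"x":0,"y":0,"z":0,"jaw":0.5},{"rx":0,"ry":0,"rz":0,"x":0,"y":0,"z":0,"jaw":0.5},{"rx":0,"ry":0,"rz":0,"x":0,"y":0,"z":0,"jaw":0.5},{"rx":0,"ry":0,"rz":0,"x":0,"y":0,"z":0.4,"jaw":0.5},{"rx":0,"ry":0,"rz":0,"x":0,"y":0,"z":0.7,"jaw":0.5},{"rx":0,"ry":0,"rz":0,"x":0,"y":0,"z":0.5,"jaw":0.5},{"rx":0,"ry":0,"rz":0,"x":0,"y":0,"z":0,"jaw":0.5}]' >/dev/null
python3 - <<'E'
from h import *
st();cp=camera_params('wrist')
a=grab_frame('wrist');np.savez('pics/w2.npz',a=a,**cp);cv2.imwrite('pics/w2.png',a[:,:,::-1])
E
```

```text
t 11.78 tcp [0.5686 0.0936 0.3393] z [ 0.005  0.001 -1.   ] yaw_y 46.6 q [ 0.22  0.29 -0.61  1.63  0.17  1.28  0.39] F [ 0.3 -0.4  0.1] M [0.01 0.03 0.03] tau7 0.062 w 0.0643
```

View pics/w2.png

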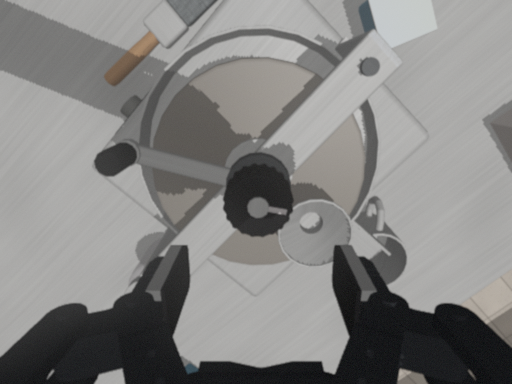

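Wrist view: the index line runs from (258,208) to (286,212), and the handle top is near (108,162).

```bash
python3 - <<'E'
from h import *
for f,p,q,h in(('w',(264,225),(292,216),(302,64)),('w2',(258,208),(286,212),(110,161))):
    cp=np.load(f'pics/{f}.npz');a=ray(cp,*p,.277);b=ray(cp,*q,.277);d=b-a
    print(a,np.degrees(np.arctan2(d[1],d[0]))%360,ray(cp,*h,.269))
E
```

```text
[0.56836509 0.0927049  0.277     ] 154.28512285184758 [0.48341363 0.03863608 0.269     ]
[0.56832231 0.09196472 0.277     ] 37.96413173889506 [0.48306371 0.04354671 0.269     ]
```

```bash

python3 -m jog '[{"rx":0,"ry":0,"rz":0.9,"x":-0.48,"y":-0.29,"z":0,"jaw":0},{"rx":0,"ry":0,"rz":0.9,"x":-0.48,"y":-0.29,"z":0,"jaw":0},{"rx":0,"ry":0,"rz":1,"x":-0.47,"y":-0.28,"z":0,"jaw":0},{"rx":0,"ry":0,"rz":1,"x":0,"y":0,"z":0,"jaw":0},{"rx":0,"ry":0,"rz":1,"x":0,"y":0,"z":0,"jaw":0},{"rx":0,"ry":0,"rz":1,"x":0,"y":0,"z":0,"jaw":0},{"rx":0,"ry":0,"rz":1,"x":0,"y":0,"z":0,"jaw":0},{"rx":0,"ry":0,"rz":0.7,"x":0,"y":0,"z":0,"jaw":0}]' >/dev/null
python3 - <<'E'
from h import *
st();cp=camera_params('wrist')
a=grab_frame('wrist');np.savez('pics/w3.npz',a=a,**cp);cv2.imwrite('pics/w3.png',a[:,:,::-1])
E
```

```text
t 12.82 tcp [0.4808 0.0411 0.3352] z [-0.003 -0.    -1.   ] yaw_y 121.9 q [ 0.48  0.13 -0.75  1.82  0.09  1.23  1.83] F [ 0.4  0.1 -0.7] M [ 0.02 -0.   -0.  ] tau7 -1.055 w 0.0426
```

View pics/w3.png

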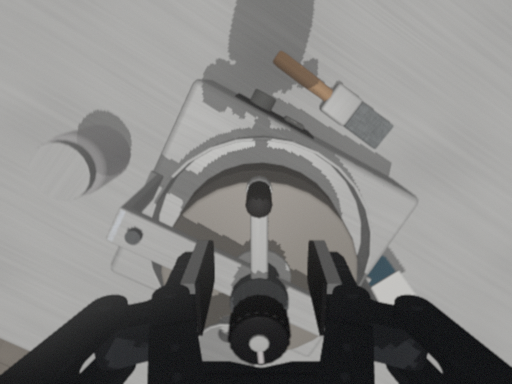

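The handle top at (259,203) is centred between the fingers, so I descend over it.

```bash

python3 -m jog '[{"rx":0,"ry":0,"rz":0,"x":0.02,"y":0,"z":-0.4,"jaw":0},{"rx":0,"ry":0,"rz":0,"x":0,"y":0,"z":-0.4,"jaw":0},{"rx":0,"ry":0,"rz":0,"x":0,"y":0,"z":-0.4,"jaw":0},{"rx":0,"ry":0,"rz":0,"x":0,"y":0,"z":-0.27,"jaw":0},{"rx":0,"ry":0,"rz":0,"x":0,"y":0,"z":0,"jaw":0}]' >/dev/null
python3 - <<'E'
from h import *
st();c=np.array([.567,.0935])
o=get_obs()['tcp_pos'][:2]-c;print(np.hypot(*o),np.degrees(np.arctan2(*o[::-1]))%360)
p=c+o
# waypoints: hand on r=.1 circle, 8 deg per row
th=np.arctan2(*o[::-1])
for i in range(1,11):
    n=c+.1*np.array([np.cos(th-np.radians(8*i)),np.sin(th-np.radians(8*i))]);print(i,((n-p)/.06).round(2));p=n
E
```

```text
t 13.5 tcp [0.4818 0.0412 0.2472] z [-0.003  0.    -1.   ] yaw_y 121.6 q [ 0.44  0.22 -0.74  1.94  0.17  1.05  1.75] F [ 0.5  0.1 -0.9] M [0.01 0.04 0.02] tau7 -0.105 w 0.0427
0.10000993523686624 211.54546250626706
1 [-0.11  0.21]
2 [-0.08  0.22]
3 [-0.05  0.23]
4 [-0.01  0.23]
5 [0.02 0.23]
6 [0.05 0.23]
7 [0.08 0.22]
8 [0.11 0.2 ]
9 [0.14 0.19]
10 [0.16 0.17]
```

```bash

python3 -m jog '[{"rx":0,"ry":0,"rz":-0.8,"x":-0.11,"y":0.21,"z":0,"jaw":0},{"rx":0,"ry":0,"rz":-0.8,"x":-0.08,"y":0.22,"z":0,"jaw":0},{"rx":0,"ry":0,"rz":-0.8,"x":-0.05,"y":0.23,"z":0,"jaw":0},{"rx":0,"ry":0,"rz":-0.8,"x":-0.01,"y":0.23,"z":0,"jaw":0},{"rx":0,"ry":0,"rz":-0.8,"x":0.02,"y":0.23,"z":0,"jaw":0},{"rx":0,"ry":0,"rz":-0.8,"x":0.05,"y":0.23,"z":0,"jaw":0},{"rx":0,"ry":0,"rz":-0.8,"x":0.08,"y":0.22,"z":0,"jaw":0},{"rx":0,"ry":0,"rz":0,"x":0,"y":0,"z":0,"jaw":0}]' >/dev/null
cat >> h.py <<'E'
def ang():
    o=get_obs()['tcp_pos'][:2]-np.array([.567,.0935]);print(np.hypot(*o).round(4),(np.degrees(np.arctan2(*o[::-1]))%360).round(1))
E
python3 -c "from h import *;st();ang()"
python3 -m jog '[{"rx":0,"ry":0,"rz":-0.8,"x":0.11,"y":0.2,"z":0,"jaw":0},{"rx":0,"ry":0,"rz":0,"x":0,"y":0,"z":0,"jaw":0}]' >/dev/null
python3 -c "from h import *;st();ang()"
```

```text
t 14.5 tcp [0.4772 0.1367 0.2494] z [ 0.001  0.001 -1.   ] yaw_y 65.7 q [ 0.17  0.22 -0.66  1.92  0.16  1.05  0.6 ] F [-0.3  0.5  0.5] M [-0.01  0.02 -0.02] tau7 -0.944 w 0.0427
0.0996 154.3
t 14.75 tcp [0.4836 0.1479 0.249 ] z [ 0.001  0.001 -1.   ] yaw_y 57.8 q [ 0.14  0.24 -0.64  1.9   0.16  1.05  0.44] F [0.2 0.1 1. ] M [-0.01  0.03 -0.01] tau7 -0.865 w 0.0423
0.0995 146.9
```

```bash
python3 - <<'E'
from h import *
a=grab_frame('wrist');t=grab_frame('top')
c=cv2.resize(t[150:290,180:330],(411,384));cv2.imwrite('pics/w4.png',np.hstack([cv2.resize(a,(389,292)),cv2.resize(c,(312,292))])[:,:,::-1])
E
```

```text
(no output)
```

View pics/w4.png

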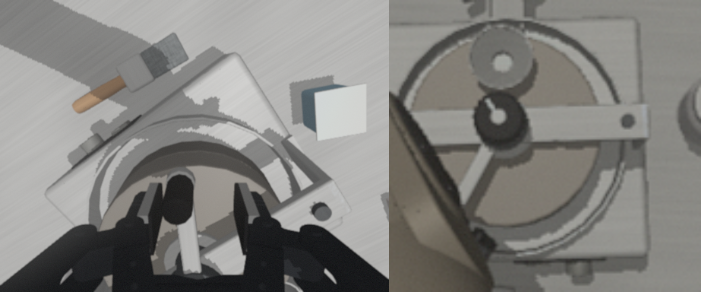

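The handle is following, pressed by the left finger. I keep pushing to the end stop in small steps.

```bash

python3 -m jog '[{"rx":0,"ry":0,"rz":-0.4,"x":0.06,"y":0.1,"z":0,"jaw":0}]' >/dev/null
python3 -c "from h import *;st();ang()"
python3 -m jog '[{"rx":0,"ry":0,"rz":-0.3,"x":0.05,"y":0.07,"z":0,"jaw":0}]' >/dev/null
python3 -c "from h import *;st();ang()"
python3 -m jog '[{"rx":0,"ry":0,"rz":-0.2,"x":0.04,"y":0.05,"z":0,"jaw":0}]' >/dev/null
python3 -c "from h import *;st();ang()"
```

```text
t 14.97 tcp [0.4868 0.1521 0.2486] z [-0.    -0.001 -1.   ] yaw_y 53.6 q [ 0.12  0.25 -0.63  1.89  0.17  1.06  0.35] F [-0.5 -2.5  0.6] M [-0.49  0.04  0.07] tau7 1.175 w 0.0428
0.0993 143.9
t 15.1 tcp [0.4886 0.1536 0.2482] z [-0.004 -0.007 -1.   ] yaw_y 50.6 q [ 0.1   0.25 -0.62  1.88  0.17  1.07  0.3 ] F [-10.4 -17.   10.9] M [-3.72  2.07  0.02] tau7 0.478 w 0.0432
0.0987 142.5
t 15.22 tcp [0.4893 0.1532 0.2479] z [-0.009 -0.013 -1.   ] yaw_y 48.5 q [ 0.09  0.26 -0.61  1.88  0.18  1.07  0.26] F [-15.5 -22.4  18.4] M [-5.19  3.57  0.09] tau7 0.254 w 0.0426
0.098 142.4
```

```bash

python3 -m jog '[{"rx":0,"ry":0,"rz":0.3,"x":-0.06,"y":-0.09,"z":0,"jaw":0},{"rx":0,"ry":0,"rz":0.4,"x":-0.06,"y":-0.09,"z":0,"jaw":0},{"rx":0,"ry":0,"rz":0,"x":0,"y":0,"z":0.1,"jaw":0}]' >/dev/null
python3 -c "from h import *;st();ang()"
```

```text
t 15.6 tcp [0.4847 0.149  0.2546] z [-0.001 -0.001 -1.   ] yaw_y 55.7 q [ 0.13  0.24 -0.64  1.89  0.16  1.07  0.4 ] F [ 0.  -0.5 -0.3] M [ 0.01 -0.04 -0.01] tau7 0.385 w 0.0425
0.0992 146.0
```

```bash

python3 -m jog '[{"rx":0,"ry":0,"rz":0,"x":0,"y":0,"z":0.5,"jaw":0},{"rx":0,"ry":0,"rz":0,"x":0,"y":0,"z":0.8,"jaw":0},{"rx":0,"ry":0,"rz":0,"x":0,"y":0,"z":0.6,"jaw":0},{"rx":0,"ry":0,"rz":0,"x":0,"y":-0.8,"z":0,"jaw":0},{"rx":0,"ry":0,"rz":0,"x":0,"y":-0.8,"z":0,"jaw":0},{"rx":0,"ry":0,"rz":0,"x":0,"y":-0.8,"z":0,"jaw":0},{"rx":0,"ry":0,"rz":0,"x":0,"y":-0.8,"z":0,"jaw":0},{"rx":0,"ry":0,"rz":0,"x":0,"y":0,"z":0,"jaw":0}]' >/dev/null
python3 - <<'E'
from h import *
st();t=grab_frame('top')
cv2.imwrite('pics/f.png',cv2.resize(t[150:290,120:370,::-1],None,fx=3.2,fy=3.2,interpolation=2))
E
```

```text
t 16.6 tcp [ 0.485  -0.0464  0.3688] z [ 0.    -0.001 -1.   ] yaw_y 55.2 q [ 0.42  0.09 -0.48  1.77  0.04  1.29  0.89] F [-0.1  0.5  0.2] M [ 0.08  0.03 -0.04] tau7 0.427 w 0.0427
```

View pics/f.png

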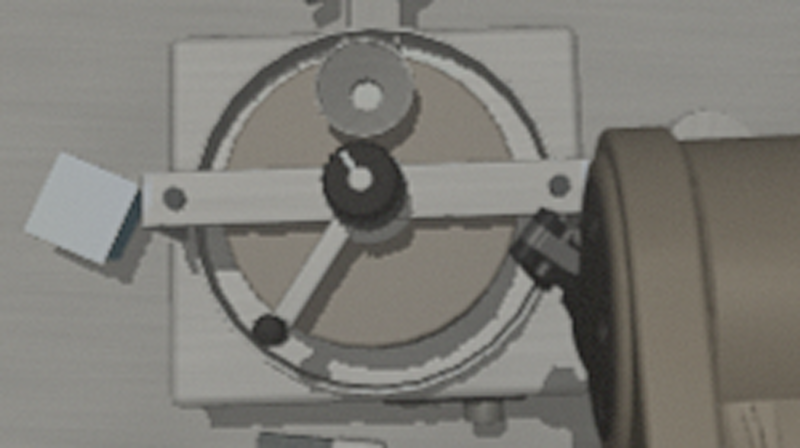

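The lever is at its end stop with the handle at crop (270,330). The index line has not moved since the back-off, the tub is in place, and the arm is clear.

```bash
python3 -c "
from h import *
print(r.hand_in())"
```

```text
the job is handed in; nothing more can be done
None
```

I turned the knob down until the stones met, backed it off about a quarter turn (87–95° by my estimate), swung the lock lever to its end stop and handed the job in at about 17 s; the tub and jar were not touched, and no verdict came back.

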